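Turn out the loaf and lay out the bread knife

ROBOT

A 6-joint arm with a two-finger parallel gripper is mounted at the origin on the work surface. World frame = base frame: x ahead of the robot, y to its left, z up, the work surface at z = 0. Lengths are in mm, angles in rad, forces in N, time in s.
With the tool pointing down it reaches from about 400 to 925 mm from the base axis. Payload 12.5 kg.
Tool frame: the origin (TCP) lies at the very end of the fingers, on their centre line; the grasp point (between the pads) lies behind it (env.grip_depth is the z of the grasp point in the tool frame, in mm); z points along the fingers, y is the line along which they close (so a half turn about z gives the same grasp; the last joint's range is limited). The gripper opens to 95 mm and grips with 3 to 60 N. Pads are 20 mm wide; open, the fingers measure 119 mm over their backs; the gripper's body (75 mm by 180 mm) begins 59 mm behind the grasp point.
Start: joints at [1.05, 0.491, 1.559, -0, 1.092, -0.106], TCP at [251.867, 572.026, 178.961] pointing down, gripper open.
Joint ranges: [-3.1, 3.1], [-0.84, 2.19], [0.05, 2.79], [-1.13, 4.28], [0.06, 2.93], [-2.69, 2.69]. Speed limits (rad/s): [2.22, 2.22, 2.79, 3.14, 3.14, 3.14].

INTERFACE

Orientations are given as [roll, pitch, yaw] about the fixed x, y, z axes, in that order (R = Rz(yaw) Ry(pitch) Rx(roll)).
In Python, from cell import env, optics gives the robot as it stands.
- The arm moves only by the tool step_arm, never from a script. Its argument "moves" is a list of rows, each an object of numbers: "tx", "ty", "tz": the shift along the tool's x, y, z in mm; "roll": the turn about the tool's z in rad. In form: [{"tx": .., "ty": .., "tz": .., "roll": ..}, ...]. A call has 1 to 12 rows; each row is the pose to reach, as a shift and turn from the pose commanded when the call began, along the tool's axes at that moment; what a row does not reach only later rows make up. A row lasts 1/12 s, in which the tool goes at most 41.7 mm and 7.16 degrees, less where a joint would pass 70% of its speed; a pose out of reach is approached as far as the arm can. A call with a gripper value outside its range is refused whole. "grip" is the finger opening in mm, from 0 to 95.1, set as the call begins (left out, the last holds). The fingers move at their own pace and stop on an object; the grip force is fixed at half the most. Time passes only in rows, so rows that repeat a pose let the fingers close. It gives the time, the measured TCP pose, the force, the opening and the grip force at its end, in the units of the state.
- env.state(): the state, without advancing time (a new reading comes with each control period).
- optics.read_camera(name): name is "scene" or "top" or "wrist"; returns a dict with "pixels" (420x560x3 uint8, blue, green, red), "mtx" (3x3 intrinsics, pixels), "view" (4x4, takes a point from world to camera coordinates). Camera axes: x right, y down, z forward; pixel columns grow to the right and rows downward; lengths in mm; the calibration is good to about 2 mm. The wrist camera is an equidistant fisheye: a pixel r from the principal point sees the ray r / f radians off the axis. A picture is of the moment at which its call begins. There is no depth.
- env.job_done(): hands the job in; it is judged then, once.
The state is a dict: "t": time; "joints": joint angles; "qvel": joint speeds; "tau": joint torques, N m; "eef_pos": TCP position; "tcp_rot": TCP orientation; "ft_force": force on the tool from outside, world axes, zero at the start; "moment": the same for the moment, N m; "opening": opening from 0.0 (shut) to 1.0 (fully open); "grip_force": force on a finger pad.
Only numpy, scipy, OpenCV 4.12 (cv2) and the standard library are available. Lean on these libraries where they do the work, as an engineer would, in place of code of your own. Each camera call takes 0.05 s, during which the arm holds its last target. There are 200 camera calls.

TASK

Get the bread ready to be sliced: first lift the loaf out of its tin and set it down gently, right way up, on the bread board. Then pull the red-handled bread knife up out of the knife block and lay it gently down flat on the board beside the loaf, with both loaf and knife wholly on the board; leave the tin, the other knives and everything else where they are.

Things in the scene. Friction and masses are not known exactly. Their poses are not given: they have to be found in the camera images.
- board: Pale wooden bread board lying on the counter, heavy, does not move: 220 (its x) x 300 (its y) x 20 mm thick. Origin at the centre of its underside, z up; top face at z = 20 mm.
- tin: Open steel loaf tin, loose: outside 138 (x) x 72 (y) x 45 mm high, walls and floor 3 mm, a 14 mm tab on each short end. Origin at the centre of its underside, z up. The loaf sits in it.
- loaf: Crusty brown baked loaf with dark top and three slashes, rigid, about 0.25 kg: 120 (x) x 56 (y) x 76 mm high with flat sides (top crust to 82 mm). Origin at the centre of its underside, z up. It stands in the tin with 5 to 6 mm play all round, on the tin's floor, so it shows 34 mm above the rim.
- loaf_end_a (a point): Point at the +x end of the loaf's underside, 60 mm from its origin.
- loaf_end_b (a point): Point at the -x end of the loaf's underside, 60 mm from its origin.
- block: Upright wooden knife block, fixed: 60 (x) x 178 (y) x 130 mm high. Origin at the centre of its underside, z up. Three wells in its top at y = -64, 0 and +64 mm, each 10 (x) x 27 (y) mm, 120 mm deep, one knife in each.
- knife: The serrated bread knife: red handle, 203 mm long, about 0.12 kg. Origin at the bolster where handle meets blade, +z towards the handle's end. Handle 20 (x) x 24 (y) x 95 mm long; steel blade 4 (x) x 20 (y) mm, 108 mm long towards -z. At the start it hangs upright in a well, blade down, handle foot resting on the block's top (130 mm), handle sticking up 95 mm.
- knife_butt (a point): End of the red handle, 95 mm from the bolster.
- knife_tip (a point): Tip of the red knife's blade, 108 mm from the bolster.
- black_knife: Black-handled knife. One of three equal knives in the block; origin and axes as for the red knife. Bystander.
- white_knife: White-handled knife. One of three equal knives in the block; origin and axes as for the red knife. Bystander.
- jam_jar: Red jam jar, 64 mm across, 90 mm high; origin at the centre of its underside. Bystander.
- mug: White mug, 80 mm across, 90 mm high; origin at the centre of its underside. Bystander.
- pepper_mill: Dark wooden pepper mill, 52 mm across, 165 mm high; origin at the centre of its underside. Bystander.
- oil: Green glass oil bottle, 60 mm across, 210 mm high; origin at the centre of its underside. Bystander.
Things that resemble listed ones, but are neither listed nor needed, are in the scene too. Leave any green or yellow look-alike of the loaf alone.

How it is judged (in metres and radians):
On the way, in this order (a step that is already met when the one before it is completed fails the run):
1. the loaf is lifted clear of the tin (z of loaf in the frame of tin above 0.05 m), for 0.1 s.
2. the loaf stands upright on the board, released (x of loaf_end_a in the frame of board between -0.11 and 0.11 m and y of loaf_end_a in the frame of board between -0.15 and 0.15 m and x of loaf_end_b in the frame of board between -0.11 and 0.11 m and y of loaf_end_b in the frame of board between -0.15 and 0.15 m and x of loaf in the frame of board between -0.095 and 0.095 m and y of loaf in the frame of board between -0.135 and 0.135 m and z of loaf in the frame of board between 0.013 and 0.027 m and angle between loaf's own z axis and vertical below 0.12 rad and linear speed of loaf below 0.02 m/s and contact force between the fingers and loaf below 0.1 N), for 0.2 s.
3. the red knife is drawn clear of the block (z of knife_tip in the frame of block above 0.13 m), for 0.1 s.
At the end, for the whole second after the job is handed in: Loaf at rest on the board, upright within 0.12 rad, released, ends inside the outline; red knife at rest, flat on the board within 0.22 rad, bolster at most 22 mm above its top, both ends inside the outline (+5 mm); tin upright within 50 mm of its start, other things within 40 mm (all of step 2 and x of knife_butt in the frame of board between -0.115 and 0.115 m and y of knife_butt in the frame of board between -0.155 and 0.155 m and x of knife_tip in the frame of board between -0.115 and 0.115 m and y of knife_tip in the frame of board between -0.155 and 0.155 m and z of knife in the frame of board between 0.018 and 0.042 m and angle between knife's own z axis and vertical between 1.35 and 1.79 rad and linear speed of knife below 0.02 m/s and angle between tin's own z axis and vertical below 0.1 rad and distance of tin from where it was at the start of the episode below 0.05 m and distance of each of black_knife, white_knife, jam_jar, mug, pepper_mill, oil from where it was at the start of the episode below 0.04 m); the robot touches nothing.
It fails at once if another knife, the jam jar, mug, pepper mill, or oil bottle is moved by more than 40 mm (distance of any of black_knife, white_knife, jam_jar, mug, pepper_mill, oil from where it was at the start of the episode above 0.04 m).
It fails at once if the loaf is let go more than 30 mm above the board (contact force between the fingers and loaf below 0.05 N and z of loaf in the frame of board above 0.05 m).
It fails at once if the tilted or laid-down red knife is let go with its bolster (middle) more than 60 mm above the board (contact force between the fingers and knife below 0.05 N and z of knife in the frame of board above 0.08 m and angle between knife's own z axis and vertical above 0.5 rad).
It fails at once if the tin is moved by more than 50 mm or tipped (distance of tin from where it was at the start of the episode above 0.05 m or angle between tin's own z axis and vertical above 0.35 rad).
It also fails if it takes over 59 s, if anything falls off the work surface, if the arm or the gripper's body presses on something with over 40 N, if the wrist force passes 120 N, or if a joint passes its speed limit or range.

## Working session

There is one attempt and no reset: what is moved stays moved. The work goes in short steps, Python scripts to look and compute and a tool call to move; the robot and the scene stay as the last step left them, time stands still between calls to the robot, and variables do not carry over. Pictures are saved under pics/ and viewed, at most 10 in all, crops included, and the job is handed in when it is done.

Besides the shell and the picture viewer there is one more tool, called after "Request:" as name([rows], argument=value, ...), one row to a line, values as JSON. step_arm: Moves the arm, as the interface text tells. Its arguments: {"type":"object","properties":{"moves":{"type":"array"},"grip":{"type":"number"}},"required":["moves"]}

```bash
mkdir -p pics; ls; python3 - <<'E'
from cell import env, optics
import cv2, numpy as np, pickle
d={}
for n in ("scene","top","wrist"):
    c=optics.read_camera(n); d[n]=c; cv2.imwrite(f"pics/{n}0.png",c["pixels"]); print(n,np.round(c["mtx"],1).tolist(),np.round(c["view"],3).tolist())
pickle.dump(d,open("c0.pkl","wb"))
print(env.state(),env.grip_depth)
E
```

```text
pics
scene [[400.7, 0.0, 285.7], [0.0, 400.7, 211.4], [0.0, 0.0, 1.0]] [[-0.387, 0.922, 0.02, 248.711], [0.632, 0.281, -0.723, -212.387], [-0.672, -0.267, -0.691, 1446.247], [0.0, 0.0, 0.0, 1.0]]
top [[424.7, 0.0, 278.2], [0.0, 424.7, 211.8], [0.0, 0.0, 1.0]] [[0.007, -1.0, -0.014, -37.95], [-0.987, -0.005, -0.162, 562.314], [0.162, 0.015, -0.987, 1240.538], [0.0, 0.0, 0.0, 1.0]]
wrist [[325.2, 0.0, 276.9], [0.0, 325.2, 214.8], [0.0, 0.0, 1.0]] [[0.403, 0.915, -0.0, -624.062], [0.884, -0.389, 0.258, -29.167], [0.236, -0.104, -0.966, 389.421], [0.0, 0.0, 0.0, 1.0]]
{'t': 0.15, 'joints': array([ 1.05042565e+00,  4.91415982e-01,  1.55930318e+00, -2.80809328e-05,
        1.09168524e+00, -1.05560553e-01]), 'qvel': array([-0.00107724, -0.00268275, -0.0007032 ,  0.00012801, -0.00172127,
       -0.00070718]), 'tau': array([ 1.88285310e-03, -6.12895489e+01, -2.58278936e+01,  6.92709605e-02,
        4.73204535e-02, -4.35624452e-05]), 'eef_pos': array([251.74907108, 571.83750107, 178.50133487]), 'tcp_rot': array([-3.14078280e+00, -6.07593642e-05,  2.72679546e+00]), 'ft_force': array([-0.73418513,  0.44195174,  0.83505995]), 'moment': array([ 0.0561392 ,  0.02948818, -0.00633206]), 'grip_force': 0.0, 'opening': 1.0021445514357727} -18.8
```

View pics/top0.png

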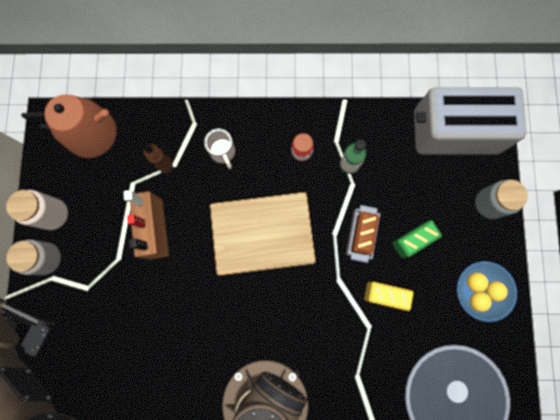

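View pics/scene0.png

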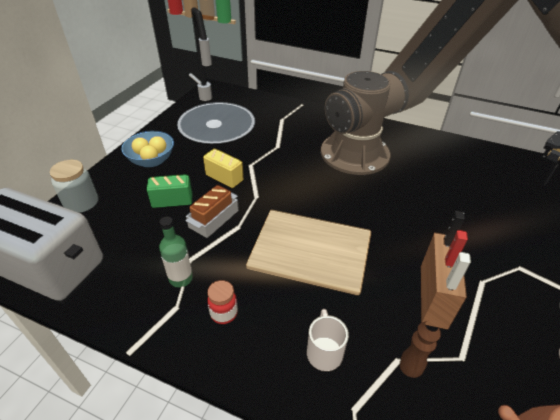

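Top view: the loaf is the brown one in the steel tin at (366,233). Possible mix-ups are the green look-alike at (417,238) and the yellow one at (390,295), so I choose the brown one. The board is at (262,233). In the knife block, white is at (128,195), red at (133,219) and black at (137,243), and I choose the red handle.

```bash
cat > h.py <<'E'
import cv2, numpy as np
def ray(c,u,v,fish=False):
    K=c["mtx"];V=c["view"]
    if fish:
        a=np.array([u-K[0,2],v-K[1,2]]);r=np.hypot(*a);t=r/K[0,0]
        d=np.r_[a/max(r,1e-9)*np.sin(t),np.cos(t)]
    else: d=np.linalg.inv(K)@[u,v,1]
    R=V[:3,:3];return -R.T@V[:3,3],R.T@d
def onz(c,u,v,z,fish=False):
    o,d=ray(c,u,v,fish);return (o+d*(z-o[2])/d[2])
def proj(c,p):
    q=c["view"][:3,:3]@p+c["view"][:3,3];q=c["mtx"]@q;return q[:2]/q[2]
def rect(c,mask,z,fish=False):
    n,l,s,_=cv2.connectedComponentsWithStats(mask.astype(np.uint8)); i=1+np.argmax(s[1:,4])
    cn=max(cv2.findContours((l==i).astype(np.uint8),cv2.RETR_EXTERNAL,cv2.CHAIN_APPROX_NONE)[0],key=cv2.contourArea)[:,0]
    P=np.array([onz(c,u,v,z,fish)[:2] for u,v in cn],np.float32)
    r=cv2.minAreaRect(P); return r,s[i].tolist(),P
E
python3 - <<'E'
import pickle,cv2,numpy as np
from h import *
d=pickle.load(open("c0.pkl","rb"))
for n,boxes in (("top",dict(board=(195,185,325,285),loaf=(340,195,392,275),red=(120,205,150,230),block=(125,185,175,265))),("scene",dict(board=(240,205,380,295),loaf=(180,175,245,240),red=(440,225,470,270),block=(415,230,470,330)))):
    c=d[n];im=c["pixels"];hsv=cv2.cvtColor(im,cv2.COLOR_BGR2HSV)
    def m(k,f):
        M=np.zeros(im.shape[:2],bool);x0,y0,x1,y1=boxes[k];M[y0:y1,x0:x1]=f[y0:y1,x0:x1];return M
    b,g,r=[im[...,i].astype(int) for i in range(3)]
    h,s,v=[hsv[...,i].astype(int) for i in range(3)]
    print(n)
    print("board",rect(c,m("board",(v>120)&(s>40)),20)[:2])
    print("tin+loaf",rect(c,m("loaf",v>60),45)[:2])
    print("loaf",rect(c,m("loaf",(v>50)&(s>90)),79)[:2])
    print("red",rect(c,m("red",(r>120)&(s>190)&((h<6)|(h>174))),225)[:2])
    print("block",rect(c,m("block",(v>60)&(s>80)),130)[:2])
c=d["top"]["pixels"]; a=cv2.resize(c[185:265,335:435],None,fx=4,fy=4,interpolation=2); b=cv2.resize(c[185:265,110:180],None,fx=4,fy=4,interpolation=2)
s=d["scene"]["pixels"]; e=cv2.resize(s[170:240,160:260],None,fx=4,fy=4,interpolation=2);f=cv2.resize(s[205:335,410:475],(160,320))
f=cv2.resize(s[205:335,405:475],(172,280))
e=cv2.resize(s[170:240,160:260],(400,280))
cv2.imwrite("pics/crop.png",np.vstack([np.hstack([a,b]),np.hstack([e,f,np.zeros((280,680-572,3),np.uint8)])]))
E
```

```text
top
board (((502.35723876953125, 15.340713500976562), (223.2788848876953, 302.6801452636719), 7.36289119720459), [210, 192, 106, 83, 7080])
tin+loaf (((499.5035400390625, -289.6688537597656), (81.75545501708984, 171.82359313964844), 78.70914459228516), [346, 204, 35, 59, 1478])
loaf (((496.4425354003906, -290.4999694824219), (63.131492614746094, 119.48302459716797), 78.11549377441406), [352, 212, 28, 42, 779])
red (((504.1485290527344, 342.66510009765625), (9.239775657653809, 16.15264892578125), 32.29581069946289), [129, 219, 7, 5, 14])
block (((510.3487548828125, 337.27923583984375), (195.05026245117188, 104.61193084716797), 9.727240562438965), [127, 191, 42, 68, 1963])
scene
board (((509.0419616699219, 16.105911254882812), (229.6978759765625, 299.9319152832031), 7.3398613929748535), [246, 210, 125, 85, 7148])
tin+loaf (((492.8529357910156, -348.59844970703125), (250.57296752929688, 184.78871154785156), 78.19197845458984), [180, 175, 59, 63, 2071])
loaf (((503.51611328125, -339.2789001464844), (202.63648986816406, 144.34695434570312), 78.34878540039062), [180, 175, 52, 50, 1293])Traceback (most recent call last):
  File "<stdin>", line 14, in <module>
  File "h.py", line 14, in rect
    n,l,s,_=cv2.connectedComponentsWithStats(mask.astype(np.uint8)); i=1+np.argmax(s[1:,4])
                                                                         ~~~~~~~~~^^^^^^^^^
    return _wrapfunc(a, 'argmax', axis=axis, out=out, **kwds)
    return bound(*args, **kwds)
ValueError: attempt to get argmax of an empty sequence
```

```bash
python3 - <<'E'
import pickle,cv2,numpy as np
d=pickle.load(open("c0.pkl","rb"))
c=d["top"]["pixels"]; s=d["scene"]["pixels"]
R=lambda i,w,h:cv2.resize(i,(w,h),interpolation=2)
f=R(s[205:335,405:475],172,280);e=R(s[170:240,160:260],400,280)
cv2.imwrite("pics/crop.png",np.vstack([np.hstack([R(c[185:265,335:435],400,320),R(c[185:265,110:180],280,320)]),np.hstack([e,f,np.zeros((280,108,3),np.uint8)])]))
E
```

```text
(no output)
```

View pics/crop.png

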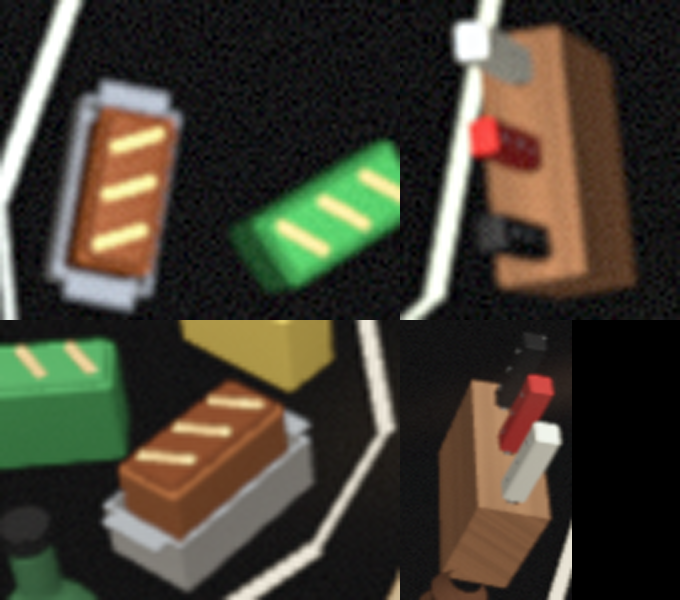

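Crops confirm it: the brown loaf is in the steel tin, and red is the middle knife of three. In the top view its butt is at about (131.5,220) and its handle foot at about (142,223).

```bash
cat >> h.py <<'E'
def shift(xyz,yaw=None):
    "world target -> tx,ty,tz,roll from the present pose"
    from cell import env
    from scipy.spatial.transform import Rotation as Ro
    s=env.state();R=Ro.from_euler("xyz",s["tcp_rot"]).as_matrix()
    t=R.T@(np.array(xyz)-s["eef_pos"]);y=s["tcp_rot"][2]
    ro=0 if yaw is None else -((np.radians(yaw)-y+np.pi)%(2*np.pi)-np.pi)
    return np.round(t,1).tolist()+[round(float(ro),3)]
E
python3 - <<'E'
import pickle
from h import *
d=pickle.load(open("c0.pkl","rb"));c=d["top"];s=d["scene"]
f=lambda p,z:np.round(onz(c,*p,z)[:2],1)
print("block corners",[f(p,130) for p in ((149.25,191.25),(156.75,253.75),(135,257.5))])
print("red butt",f((131.5,220),225),"foot",f((141.75,223),130))
# scene crop: x 405+x/2.457, y 205+(y-320)/2.154
g=lambda x,y,z:np.round(onz(s,405+(x-400)/2.457,205+(y-320)/2.154,z)[:2],1)
print("scene butt",g(540,383,225),"foot",g(509,448,130))
print("jar",f((303,140),90),"oil",f((359,146),210),"mug",f((218,143),90))
print("wp",shift((430,100,179)),"loaf",shift((497,-290,179),168.5))
E
```

```text
block corners [array([606.7, 333.6]), array([428.4, 302.5]), array([417.6, 362.9])]
red butt [509.7 344.7] foot [514.9 349.8]
scene butt [516.  347.8] foot [520.8 350.2]
jar [ 774.3 -108.3] oil [ 716.6 -253.9] mug [764.3 147.3]
wp [-353.3, -360.0, -0.2, 0.0] loaf [-571.8, -689.9, 0.0, -0.214]
```

Request:
step_arm([
  {"tx": -353, "ty": -360, "tz": 0, "roll": -0.21},
  {"tx": -353, "ty": -360, "tz": 0, "roll": -0.21},
  {"tx": -353, "ty": -360, "tz": 0, "roll": -0.21},
  {"tx": -353, "ty": -360, "tz": 0, "roll": -0.21},
  {"tx": -353, "ty": -360, "tz": 0, "roll": -0.21},
  {"tx": -353, "ty": -360, "tz": 0, "roll": -0.21},
  {"tx": -353, "ty": -360, "tz": 0, "roll": -0.21},
  {"tx": -353, "ty": -360, "tz": 0, "roll": -0.21},
  {"tx": -353, "ty": -360, "tz": 0, "roll": -0.21},
  {"tx": -353, "ty": -360, "tz": 0, "roll": -0.21},
  {"tx": -353, "ty": -360, "tz": 0, "roll": -0.21},
  {"tx": -353, "ty": -360, "tz": 0, "roll": -0.21},
], grip=95)

```text
t: 1.15
eef_pos: [428.6, 102.2, 179.1]
tcp_rot: [3.141, 0.0, 2.937]
ft_force: [1.4, 0.8, -0.0]
opening: 0.999
grip_force: 0.0
```

```bash
python3 -c "
from h import *
print(shift((497,-290,179),168.5))"
```

```text
[-146.7, -370.1, 0.0, -0.004]
```

Request:
step_arm([
  {"tx": -147, "ty": -370, "tz": 0},
  {"tx": -147, "ty": -370, "tz": 0},
  {"tx": -147, "ty": -370, "tz": 0},
  {"tx": -147, "ty": -370, "tz": 0},
  {"tx": -147, "ty": -370, "tz": 0},
  {"tx": -147, "ty": -370, "tz": 0},
  {"tx": -147, "ty": -370, "tz": 0},
  {"tx": -147, "ty": -370, "tz": 0},
  {"tx": -147, "ty": -370, "tz": 0},
  {"tx": -147, "ty": -370, "tz": 0},
  {"tx": -147, "ty": -370, "tz": 0},
  {"tx": -147, "ty": -370, "tz": 0},
])

```text
validation failed for argument at $.mo...
```

```bash
python3 - <<'E'
from cell import env, optics
from h import *
c=optics.read_camera("wrist"); im=c["pixels"]; cv2.imwrite("pics/w1.png",im)
hsv=cv2.cvtColor(im,cv2.COLOR_BGR2HSV).astype(int);h,s,v=[hsv[...,i] for i in range(3)]
r=rect(c,(v>50)&(s>90)&(h<25),79,True);print(r[0],r[1]);print(np.round(cv2.boxPoints(r[0])),env.state()["eef_pos"])
K=c["mtx"];V=c["view"];print(np.round(np.array(V),3).tolist())
E
```

```text
((433.14208984375, 15.647262573242188), (324.0632629394531, 196.18540954589844), 89.14946746826172) [65, 114, 298, 208, 18454]
[[ 333. -145.]
 [ 529. -148.]
 [ 534.  176.]
 [ 337.  179.]] [431.25177285  96.88396805 179.01268439]
[[0.203, 0.979, 0.001, -186.6], [0.946, -0.196, 0.258, -414.458], [0.253, -0.051, -0.966, 286.813], [0.0, 0.0, 0.0, 1.0]]
```

View pics/w1.png

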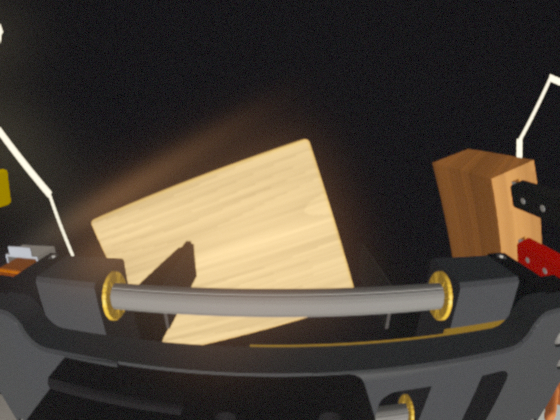

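The move was refused, probably because the rows had no roll, so this picture still shows the board, with the loaf at the left edge at (20,265). I'll resend with roll included.

Request:
step_arm([
  {"tx": -145, "ty": -365, "tz": 0, "roll": 0},
  {"tx": -145, "ty": -365, "tz": 0, "roll": 0},
  {"tx": -145, "ty": -365, "tz": 0, "roll": 0},
  {"tx": -145, "ty": -365, "tz": 0, "roll": 0},
  {"tx": -145, "ty": -365, "tz": 0, "roll": 0},
  {"tx": -145, "ty": -365, "tz": 0, "roll": 0},
  {"tx": -145, "ty": -365, "tz": 0, "roll": 0},
  {"tx": -145, "ty": -365, "tz": 0, "roll": 0},
  {"tx": -145, "ty": -365, "tz": 0, "roll": 0},
  {"tx": -145, "ty": -365, "tz": 0, "roll": 0},
  {"tx": -145, "ty": -365, "tz": 0, "roll": 0},
  {"tx": -145, "ty": -365, "tz": 0, "roll": 0},
])

```text
t: 2.2
eef_pos: [495.7, -283.1, 178.2]
tcp_rot: [3.141, -0.001, 2.935]
ft_force: [-0.5, 0.8, -0.5]
opening: 0.996
grip_force: 0.0
```

```bash
python3 - <<'E'
from cell import env, optics
from h import *
c=optics.read_camera("wrist"); im=c["pixels"]; cv2.imwrite("pics/w2.png",im)
hsv=cv2.cvtColor(im,cv2.COLOR_BGR2HSV).astype(int);h,s,v=[hsv[...,i] for i in range(3)]
r=rect(c,(v>50)&(s>90)&(h<25),79,True);print(r[0],r[1]);print(np.round(cv2.boxPoints(r[0])),env.state()["eef_pos"])
E
```

```text
((487.8975830078125, -34.57774353027344), (186.20445251464844, 256.47698974609375), 7.255792617797852) [375, 60, 185, 208, 18907]
[[ 379.   81.]
 [ 412. -174.]
 [ 596. -150.]
 [ 564.  104.]] [ 495.7233487  -282.07728604  178.49674361]
```

View pics/w2.png

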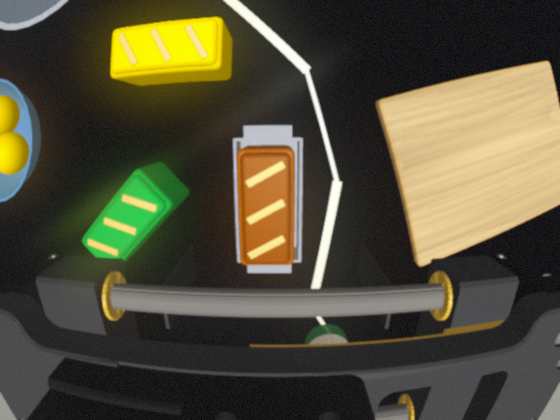

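The wrist picture shows the brown loaf in its tin at (266,206), square to the gripper. The green look-alike is at (140,210), the yellow at (172,48). Next I measure the loaf and tin in this picture.

```bash
python3 - <<'E'
from cell import env, optics
from h import *
c=optics.read_camera("wrist"); im=c["pixels"]
hsv=cv2.cvtColor(im,cv2.COLOR_BGR2HSV).astype(int);h,s,v=[hsv[...,i] for i in range(3)]
M=np.zeros(v.shape,bool);M[110:285,222:312]=1
r=rect(c,M&(v>50)&(s>90)&(h<25),80,True);print("loaf",r[0],r[1])
r=rect(c,M&(v>60),45,True);print("tin",r[0],r[1])
a=r[0][0];l=rect(c,M&(v>50)&(s>90)&(h<25),80,True)[0][0]
print(env.state()["eef_pos"],env.state()["tcp_rot"][2]*57.296,shift((l[0],l[1],53)))
E
```

```text
loaf ((495.1521301269531, -294.68951416015625), (54.352386474609375, 120.19098663330078), 79.4625473022461) [236, 146, 58, 121, 6068]
tin ((497.9681091308594, -293.057861328125), (77.48977661132812, 167.46206665039062), 78.53120422363281) [231, 124, 73, 151, 10104]
[ 495.84416838 -281.59550262  178.73217566] 168.29165134777423 [-2.1, -13.0, 125.7, 0.0]
```

Request:
step_arm([
  {"tx": -1, "ty": -12, "tz": 20, "roll": -0.01},
  {"tx": -1, "ty": -12, "tz": 55, "roll": -0.01},
  {"tx": -1, "ty": -12, "tz": 90, "roll": -0.01},
  {"tx": -1, "ty": -12, "tz": 110, "roll": -0.01},
  {"tx": -1, "ty": -12, "tz": 120, "roll": -0.01},
  {"tx": -1, "ty": -12, "tz": 127, "roll": -0.01},
  {"tx": -1, "ty": -12, "tz": 127, "roll": -0.01},
  {"tx": -1, "ty": -12, "tz": 127, "roll": -0.01},
])

```text
t: 2.97
eef_pos: [495.2, -294.5, 53.0]
tcp_rot: [-3.141, 0.001, 2.947]
ft_force: [0.2, 0.2, 1.0]
opening: 0.998
grip_force: 0.0
```

Request:
step_arm([
  {"tx": 0, "ty": 0, "tz": 0, "roll": 0},
  {"tx": 0, "ty": 0, "tz": 0, "roll": 0},
  {"tx": 0, "ty": 0, "tz": 0, "roll": 0},
  {"tx": 0, "ty": 0, "tz": 0, "roll": 0},
  {"tx": 0, "ty": 0, "tz": 0, "roll": 0},
  {"tx": 0, "ty": 0, "tz": 0, "roll": 0},
  {"tx": 0, "ty": 0, "tz": 0, "roll": 0},
  {"tx": 0, "ty": 0, "tz": 0, "roll": 0},
  {"tx": 0, "ty": 0, "tz": 0, "roll": 0},
  {"tx": 0, "ty": 0, "tz": 0, "roll": 0},
], grip=40)

```text
t: 3.8
eef_pos: [494.6, -294.6, 51.9]
tcp_rot: [3.141, -0.0, 2.947]
ft_force: [0.6, -0.8, 1.0]
opening: 0.43
grip_force: 0.0
```

```bash
python3 - <<'E'
from cell import env, optics
import cv2,numpy as np
a=optics.read_camera("scene")["pixels"][130:270,130:330]; b=optics.read_camera("wrist")["pixels"][100:300,130:430]
print(env.state()["opening"],env.state()["grip_force"])
cv2.imwrite("pics/g1.png",np.vstack([cv2.resize(a,(429,300)),cv2.resize(b,(429,286))]))
E
```

```text
0.4228258575394784 0.0
```

View pics/g1.png

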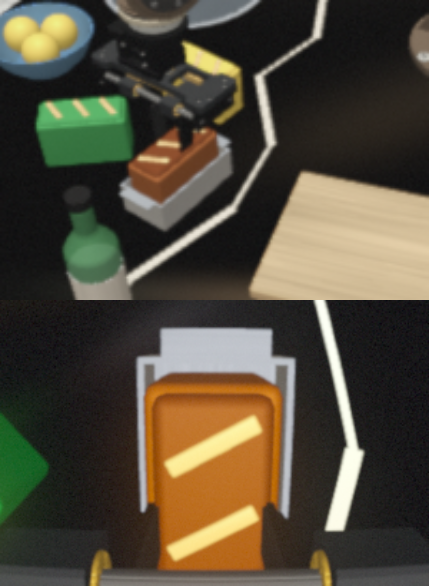

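Scene crop: the gripper is over the loaf at (185,140), but the opening equals the commanded 40 mm with no force, so there's no grip. I'll project the fingertip positions to see where they really are.

```bash
python3 - <<'E'
from cell import env, optics
from h import *
s=env.state(); c=optics.read_camera("scene"); w=optics.read_camera("wrist")
y=s["tcp_rot"][2]; ay=np.array([np.sin(y),-np.cos(y),0]);ax=np.array([np.cos(y),np.sin(y),0])
im=cv2.resize(c["pixels"][150:250,150:290],None,fx=5,fy=5,interpolation=2)
def mk(p,col):
    q=(proj(c,p)-[150,150])*5; cv2.circle(im,(int(q[0]),int(q[1])),4,col,-1); return np.round(q)
for k,col in ((20,(255,0,0)),(28,(0,255,0)),(47,(255,0,255))):
    for sg in(1,-1): print(k*sg,mk(s["eef_pos"]+sg*k*ay,col))
L=np.array([496,-293.5,79])
for a in(60,-60):
    for b in(28,-28): mk(L+a*ax+b*ay,(255,255,0))
cv2.imwrite("pics/g2.png",im); print(s["opening"],s["grip_force"],s["t"])
E
```

```text
20 [336. 285.]
-20 [283. 258.]
28 [347. 291.]
-28 [273. 253.]
47 [372. 304.]
-47 [249. 240.]
0.4228258575394784 0.0 3.9
```

View pics/g2.png

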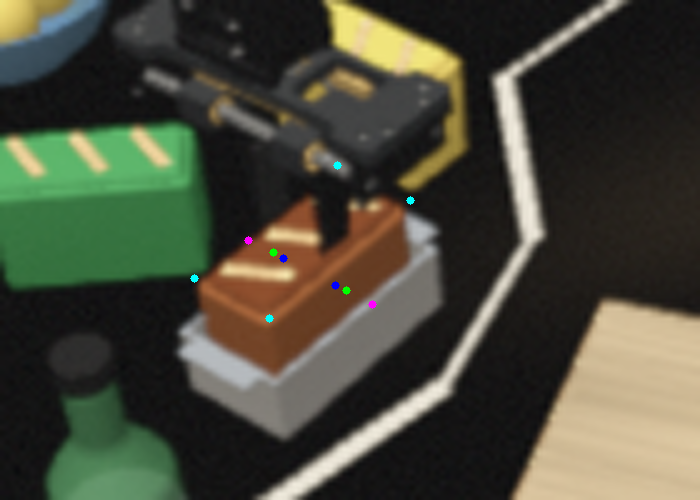

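The picture shows the near fingertip ending on the loaf's top face at about (330,248). The reported TCP projects lower, at (336,285). I'll check with rays from the wrist view.

```bash
python3 - <<'E'
from cell import env, optics
from h import *
s=env.state(); w=optics.read_camera("wrist")
y=s["tcp_rot"][2]; ay=np.array([np.sin(y),-np.cos(y),0]);ax=np.array([np.cos(y),np.sin(y),0]);P=s["eef_pos"]
print("cam in tool", [round(float(v),1) for v in ((-w["view"][:3,:3].T@w["view"][:3,3]-P)@np.c_[ax,ay,[0,0,1]])])
for p in ((231.5,247),(322,247)):
    for z in (52,66,80,95):
        q=onz(w,*p,z,True)-P; print(p,z,round(float(q@ax),1),round(float(q@ay),1))
im=w["pixels"][180:300,190:370]; cv2.imwrite("pics/g3.png",cv2.resize(im,None,fx=4,fy=4,interpolation=2))
E
```

```text
cam in tool [72.6, -0.9, 205.3]
(231.5, 247) 52 -4.8 -31.4
(231.5, 247) 66 0.5 -29.3
(231.5, 247) 80 5.7 -27.3
(231.5, 247) 95 11.4 -25.0
(322, 247) 52 -4.8 29.9
(322, 247) 66 0.5 27.8
(322, 247) 80 5.7 25.7
(322, 247) 95 11.4 23.5
```

View pics/g3.png

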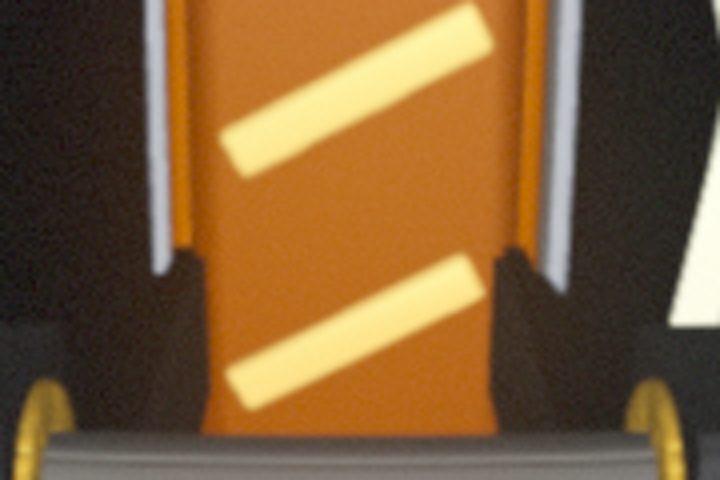

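The last crop shows the finger inner edges at (205,300) and (495,300), about 42 mm apart, over the loaf top. So the fingertips seem to end higher than reported. I'll probe by opening, going 25 mm lower with the fingers outside the tin, and closing: 56 mm means loaf, 72 mm means tin.

Request:
step_arm([
  {"tx": 0, "ty": 0, "tz": 0, "roll": 0},
  {"tx": 0, "ty": 0, "tz": 0, "roll": 0},
  {"tx": 0, "ty": 0, "tz": 0, "roll": 0},
  {"tx": 0, "ty": 0, "tz": 0, "roll": 0},
  {"tx": 0, "ty": 0, "tz": 0, "roll": 0},
  {"tx": 0, "ty": 0, "tz": 0, "roll": 0},
  {"tx": 0, "ty": 0, "tz": 5, "roll": 0},
  {"tx": 0, "ty": 0, "tz": 10, "roll": 0},
  {"tx": 0, "ty": 0, "tz": 15, "roll": 0},
  {"tx": 0, "ty": 0, "tz": 20, "roll": 0},
  {"tx": 0, "ty": 0, "tz": 25, "roll": 0},
  {"tx": 0, "ty": 0, "tz": 25, "roll": 0},
], grip=95)

```text
t: 5.05
eef_pos: [494.2, -294.2, 25.6]
tcp_rot: [3.141, -0.002, 2.947]
ft_force: [-0.3, -0.5, -0.4]
opening: 0.999
grip_force: 0.0
```

Request:
step_arm([
  {"tx": 0, "ty": 0, "tz": 0, "roll": 0},
  {"tx": 0, "ty": 0, "tz": 0, "roll": 0},
  {"tx": 0, "ty": 0, "tz": 0, "roll": 0},
  {"tx": 0, "ty": 0, "tz": 0, "roll": 0},
  {"tx": 0, "ty": 0, "tz": 0, "roll": 0},
  {"tx": 0, "ty": 0, "tz": 0, "roll": 0},
  {"tx": 0, "ty": 0, "tz": 0, "roll": 0},
  {"tx": 0, "ty": 0, "tz": 0, "roll": 0},
], grip=50)

```text
t: 5.72
eef_pos: [494.7, -294.6, 27.0]
tcp_rot: [3.142, 0.0, 2.947]
ft_force: [-0.3, 0.4, 1.2]
opening: 0.586
grip_force: 30.0
```

Opening 55.7 mm at 30 N means the loaf is held, so the real fingertips end about 30 mm above the reported TCP. Lift next.

Request:
step_arm([
  {"tx": 0, "ty": 0, "tz": -8, "roll": 0},
  {"tx": 0, "ty": 0, "tz": -20, "roll": 0},
  {"tx": 0, "ty": 0, "tz": -35, "roll": 0},
  {"tx": 0, "ty": 0, "tz": -50, "roll": 0},
  {"tx": 0, "ty": 0, "tz": -65, "roll": 0},
  {"tx": 0, "ty": 0, "tz": -80, "roll": 0},
  {"tx": 0, "ty": 0, "tz": -95, "roll": 0},
  {"tx": 0, "ty": 0, "tz": -105, "roll": 0},
  {"tx": 0, "ty": 0, "tz": -110, "roll": 0},
  {"tx": 0, "ty": 0, "tz": -110, "roll": 0},
  {"tx": 0, "ty": 0, "tz": -110, "roll": 0},
])

```text
t: 6.63
eef_pos: [494.4, -294.4, 136.5]
tcp_rot: [3.141, -0.0, 2.947]
ft_force: [-0.5, 0.2, -4.0]
opening: 0.587
grip_force: 30.0
```

```bash
python3 - <<'E'
from cell import env, optics
from h import *
print(env.state()["eef_pos"],env.state()["grip_force"],shift((569,24,137),97.4))
w=optics.read_camera("wrist");im=w["pixels"]
hsv=cv2.cvtColor(im,cv2.COLOR_BGR2HSV).astype(int);h,s,v=[hsv[...,i] for i in range(3)]
M=np.zeros(v.shape,bool);M[40:290,222:330]=1
r=rect(w,M&(v>50)&(s>90)&(h<25),190,True);print(r[0],r[1])
r=rect(w,M&(v>90)&(s<60),45,True);print("tin",r[0],r[1])
E
```

```text
[ 494.42952536 -294.43449961  136.5392424 ] 29.97766524553299 [-11.5, 326.8, -0.4, 1.247]
((468.114501953125, -290.26214599609375), (55.32837677001953, 70.4537124633789), 78.81429290771484) [222, 153, 108, 137, 13721]
tin ((431.30712890625, -279.689697265625), (72.68622589111328, 30.63724136352539), 76.67353057861328) [240, 123, 80, 35, 2103]
```

Request:
step_arm([
  {"tx": -1, "ty": 27, "tz": 0, "roll": 0.1},
  {"tx": -2, "ty": 54, "tz": 0, "roll": 0.21},
  {"tx": -3, "ty": 82, "tz": 0, "roll": 0.32},
  {"tx": -4, "ty": 109, "tz": 0, "roll": 0.43},
  {"tx": -5, "ty": 136, "tz": 0, "roll": 0.54},
  {"tx": -6, "ty": 163, "tz": 0, "roll": 0.65},
  {"tx": -7, "ty": 191, "tz": 0, "roll": 0.76},
  {"tx": -8, "ty": 218, "tz": 0, "roll": 0.87},
  {"tx": -9, "ty": 245, "tz": 0, "roll": 0.98},
  {"tx": -10, "ty": 275, "tz": 0, "roll": 1.09},
  {"tx": -11, "ty": 305, "tz": 0, "roll": 1.18},
  {"tx": -11.5, "ty": 327, "tz": 0, "roll": 1.247},
])

```text
t: 7.68
eef_pos: [569.1, 26.2, 136.0]
tcp_rot: [-3.14, -0.001, 1.695]
ft_force: [0.6, -0.9, -3.3]
opening: 0.587
grip_force: 30.0
```

```bash
python3 - <<'E'
from cell import env, optics
from h import *
s=env.state();print(s["eef_pos"],s["tcp_rot"],shift((569,24,137),97.4))
c=optics.read_camera("top");w=optics.read_camera("wrist");sc=optics.read_camera("scene")["pixels"]
cv2.imwrite("pics/c4.png",np.vstack([np.hstack([cv2.resize(sc[120:330,200:480],(400,300)),cv2.resize(c["pixels"][130:310,150:390],(400,300))]),cv2.resize(w["pixels"],(400,300)).repeat(1,0).__class__(shape=(300,800,3),dtype=np.uint8) if 0 else np.hstack([cv2.resize(w["pixels"],(400,300)),np.zeros((300,400,3),np.uint8)])]))
E
```

```text
[569.10339882  26.17410364 135.97712246] [-3.14024550e+00 -6.61170545e-04  1.69548031e+00] [-2.1, -0.4, -1.0, -0.004]
```

View pics/c4.png

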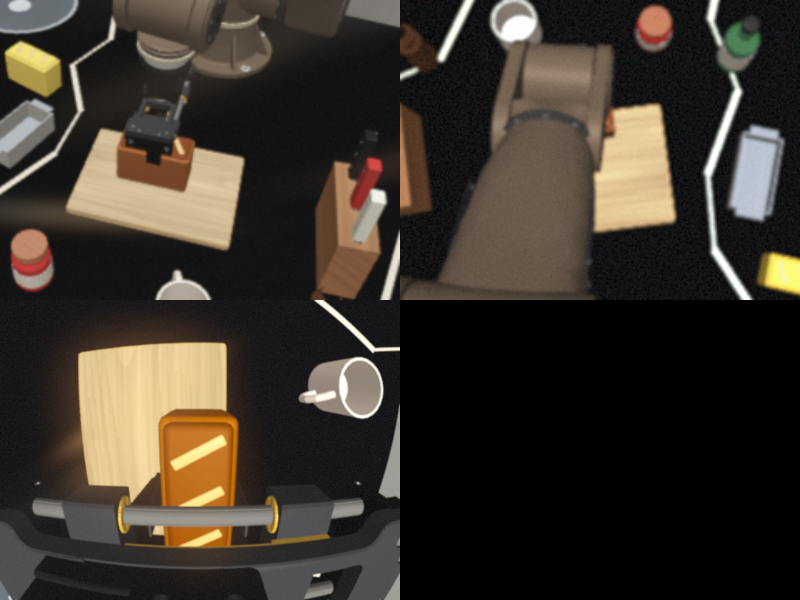

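Loaf is held upright over the far part of the board, the tin is still in place at (755,175 in the top crop), and the red knife is the middle one. Lower it.

Request:
step_arm([
  {"tx": -2, "ty": 0, "tz": 12, "roll": 0},
  {"tx": -2, "ty": 0, "tz": 28, "roll": 0},
  {"tx": -2, "ty": 0, "tz": 44, "roll": 0},
  {"tx": -2, "ty": 0, "tz": 58, "roll": 0},
  {"tx": -2, "ty": 0, "tz": 70, "roll": 0},
  {"tx": -2, "ty": 0, "tz": 78, "roll": 0},
  {"tx": -2, "ty": 0, "tz": 84, "roll": 0},
  {"tx": -2, "ty": 0, "tz": 88, "roll": 0},
  {"tx": -2, "ty": 0, "tz": 90, "roll": 0},
  {"tx": -2, "ty": 0, "tz": 91, "roll": 0},
  {"tx": -2, "ty": 0, "tz": 91, "roll": 0},
  {"tx": -2, "ty": 0, "tz": 91, "roll": 0},
])

```text
t: 8.83
eef_pos: [569.7, 22.0, 46.3]
tcp_rot: [3.141, 0.0, 1.7]
ft_force: [-1.0, 0.3, -3.5]
opening: 0.587
grip_force: 30.0
```

Request:
step_arm([
  {"tx": 0, "ty": 0, "tz": 0.7, "roll": 0},
  {"tx": 0, "ty": 0, "tz": 1.4, "roll": 0},
  {"tx": 0, "ty": 0, "tz": 2, "roll": 0},
  {"tx": 0, "ty": 0, "tz": 2, "roll": 0},
])

```text
t: 9.17
eef_pos: [569.6, 22.0, 44.0]
tcp_rot: [3.141, -0.0, 1.7]
ft_force: [0.2, 0.6, -2.0]
opening: 0.589
grip_force: 30.0
```

Request:
step_arm([
  {"tx": 0, "ty": 0, "tz": 0.4, "roll": 0},
  {"tx": 0, "ty": 0, "tz": 0.8, "roll": 0},
  {"tx": 0, "ty": 0, "tz": 0.8, "roll": 0},
  {"tx": 0, "ty": 0, "tz": 0.8, "roll": 0},
])

```text
t: 9.5
eef_pos: [569.6, 22.1, 44.0]
tcp_rot: [3.141, 0.0, 1.7]
ft_force: [-2.0, 0.7, 7.0]
opening: 0.586
grip_force: 30.0
```

Force is +7 N, so the loaf is on the board. Release to 80 mm, then rise.

Request:
step_arm([
  {"tx": 0, "ty": 0, "tz": 0, "roll": 0},
  {"tx": 0, "ty": 0, "tz": 0, "roll": 0},
  {"tx": 0, "ty": 0, "tz": 0, "roll": 0},
  {"tx": 0, "ty": 0, "tz": 0, "roll": 0},
  {"tx": 0, "ty": 0, "tz": 0, "roll": 0},
  {"tx": 0, "ty": 0, "tz": 0, "roll": 0},
  {"tx": 0, "ty": 0, "tz": 0, "roll": 0},
  {"tx": 0, "ty": 0, "tz": 0, "roll": 0},
], grip=90)

```text
t: 10.17
eef_pos: [569.5, 22.0, 43.1]
tcp_rot: [3.142, -0.0, 1.7]
ft_force: [-0.6, 0.1, 0.1]
opening: 0.947
grip_force: 0.0
```

Request:
step_arm([
  {"tx": 0, "ty": 0, "tz": -15, "roll": 0},
  {"tx": 0, "ty": 0, "tz": -40, "roll": 0},
  {"tx": 0, "ty": 0, "tz": -75, "roll": 0},
  {"tx": 0, "ty": 0, "tz": -110, "roll": 0},
  {"tx": 0, "ty": 0, "tz": -145, "roll": 0},
  {"tx": 0, "ty": 0, "tz": -180, "roll": 0},
  {"tx": 0, "ty": 0, "tz": -215, "roll": 0},
  {"tx": 0, "ty": 0, "tz": -230, "roll": 0},
  {"tx": 0, "ty": 0, "tz": -230, "roll": 0},
  {"tx": 0, "ty": 0, "tz": -230, "roll": 0},
])

```text
t: 11.0
eef_pos: [569.4, 22.0, 273.4]
tcp_rot: [3.14, 0.0, 1.7]
ft_force: [0.0, -0.1, -0.6]
opening: 0.945
grip_force: 0.0
```

```bash
python3 - <<'E'
from cell import env, optics
from h import *
s=env.state();w=optics.read_camera("wrist");im=w["pixels"];cv2.imwrite("w5.png",im)
hsv=cv2.cvtColor(im,cv2.COLOR_BGR2HSV).astype(int);h,S,v=[hsv[...,i] for i in range(3)]
M=np.zeros(v.shape,bool);M[:275,100:400]=1
r=rect(w,M&(v>50)&(S>180)&(h<18),97,True);print("loaf",r[0],r[1])
r=rect(w,M&(v>120)&(S>40),20,True);print("board",r[0],r[1])
print(s["eef_pos"],s["tcp_rot"],"knife",shift((513,347.5,274),99.9))
E
```

```text
loaf ((569.8662109375, 21.196334838867188), (52.32402038574219, 115.16458892822266), 7.419824123382568) [255, 143, 45, 95, 3106]
board ((495.0420227050781, 14.578598022460938), (232.0772247314453, 298.9544372558594), 7.385191917419434) [149, 75, 158, 200, 28605]
[569.44708089  22.00695345 273.42724528] [3.14036483e+00 1.76602897e-04 1.69981929e+00] knife [330.0, -13.7, -1.6, -0.044]
```

Request:
step_arm([
  {"tx": 40, "ty": -5, "tz": 0, "roll": -0.044},
  {"tx": 80, "ty": -10, "tz": 0, "roll": -0.044},
  {"tx": 120, "ty": -13, "tz": 0, "roll": -0.044},
  {"tx": 160, "ty": -13, "tz": 0, "roll": -0.044},
  {"tx": 200, "ty": -13, "tz": 0, "roll": -0.044},
  {"tx": 240, "ty": -13, "tz": 0, "roll": -0.044},
  {"tx": 270, "ty": -13, "tz": 0, "roll": -0.044},
  {"tx": 300, "ty": -13, "tz": 0, "roll": -0.044},
  {"tx": 320, "ty": -13, "tz": 0, "roll": -0.044},
  {"tx": 330, "ty": -13, "tz": 0, "roll": -0.044},
  {"tx": 330, "ty": -13, "tz": 0, "roll": -0.044},
  {"tx": 330, "ty": -13, "tz": 0, "roll": -0.044},
], grip=52)

```text
t: 12.05
eef_pos: [514.0, 347.0, 272.0]
tcp_rot: [-3.14, 0.001, 1.744]
ft_force: [0.0, -0.3, 0.4]
opening: 0.544
grip_force: 0.0
```

```bash
cat > k.py <<'E'
from cell import env, optics
from h import *
def red(cam,box=None):
    c=optics.read_camera(cam);im=c["pixels"]
    h=cv2.cvtColor(im,cv2.COLOR_BGR2HSV).astype(int);h,S,v=[h[...,i] for i in range(3)]
    m=(v>70)&(S>180)&((h<5)|(h>174))
    if box: M=np.zeros_like(m);M[box[1]:box[3],box[0]:box[2]]=1;m&=M
    return c,m
E
python3 - <<'E'
from k import *
s=env.state();c,m=red("wrist");print(s["eef_pos"],s["tcp_rot"][2])
n,l,st,ce=cv2.connectedComponentsWithStats(m.astype(np.uint8))
print([ (st[i].tolist(),ce[i].round().tolist()) for i in range(1,n) if st[i,4]>60])
cv2.imwrite("w6.png",c["pixels"])
hsv=cv2.cvtColor(c["pixels"],cv2.COLOR_BGR2HSV);i=1+np.argmax(st[1:,4]);x,y,w,h=st[i,:4]
print("v rows",[int(np.median(hsv[r,x:x+w,2][m[r,x:x+w]])) if m[r,x:x+w].any() else 0 for r in range(y,y+h,6)])
E
```

```text
[513.96280599 347.02792968 272.01631083] 1.7442784857050322
[([266, 189, 23, 19, 227], [277.0, 198.0])]
v rows [203, 205, 205, 252]
```

```bash
python3 - <<'E'
from k import *
im=cv2.imread("w6.png");b,g,r=[im[...,i].astype(int) for i in range(3)]
m=(r>60)&(r>2.2*g)&(r>2.2*b)
n,l,st,ce=cv2.connectedComponentsWithStats(m.astype(np.uint8))
print([ (st[i].tolist(),ce[i].round().tolist()) for i in range(1,n) if st[i,4]>40])
for y in range(180,236,4): print(y," ".join("%3d/%3d"%(r[y,x],g[y,x]) for x in range(252,308,4)))
E
```

```text
[([260, 188, 33, 44, 1087], [276.0, 212.0])]
180 247/189 247/188 247/190 248/189 247/189 248/190 248/191 248/191 249/192 248/190 248/191 249/192 249/193 249/193
184 254/196 254/198 255/197 255/197 255/197 255/196 255/199 255/197 255/199 255/198 255/197 255/201 255/201 255/200
188 255/196 255/201 255/200 255/199 213/ 95 209/ 82 210/111 211/ 98 212/ 96 253/190 255/201 255/203 255/201 255/203
192 255/204 255/201 255/204 243/179 205/ 59 204/ 53 207/ 69 206/ 58 203/ 53 208/115 255/206 255/206 255/205 255/205
196 255/208 255/207 255/205 241/167 206/ 55 205/ 54 208/145 204/ 73 206/ 55 213/109 255/204 255/203 255/202 255/203
200 255/207 255/206 255/207 223/126 206/ 53 205/ 58 201/ 97 204/ 71 206/ 54 207/ 72 255/202 255/200 255/200 255/201
204 255/203 255/205 255/204 210/ 83 207/ 55 206/ 54 208/ 70 208/ 61 205/ 51 204/ 61 254/194 255/199 255/196 255/197
208 253/195 254/195 254/194 255/ 57 255/ 53 255/ 61 255/ 47 255/ 57 255/ 58 255/ 55 251/188 253/194 253/195 252/194
212 254/195 254/195 251/191 255/ 68 255/ 75 255/ 75 255/ 78 255/ 86 255/ 89 255/ 85 249/179 251/193 250/191 250/193
216 255/200 255/200 255/196 255/ 62 255/ 59 255/ 73 255/ 76 255/ 75 255/ 83 255/ 78 252/183 255/196 255/198 254/197
220 255/200 255/198 254/193 255/ 50 255/ 54 255/ 57 255/ 67 255/ 60 255/ 71 255/ 74 255/190 255/201 255/201 255/202
224 105/ 57 109/ 59 111/ 56 255/ 43 255/ 52 255/ 56 255/ 52 255/ 62 255/ 58 255/ 65 144/ 61 104/ 61 110/ 68 111/ 70
228 101/ 53 101/ 48 102/ 52 255/ 41 255/ 46 255/ 50 255/ 57 255/ 56 255/ 49 255/ 43 114/ 61 103/ 58 103/ 63  99/ 60
232  99/ 52  97/ 51 103/ 57 103/ 54 106/ 55 106/ 52 104/ 54 105/ 53 104/ 53  99/ 53 102/ 58 101/ 57  97/ 58 103/ 66
```

The red handle's butt face is at cols 263–291, rows 208–231 of the wrist image, with its centre at (277,219.5).

```bash
python3 - <<'E'
from k import *
c=optics.read_camera("wrist");P=onz(c,277,219.5,225,True);f=onz(c,276.5,188,130,True);print(P,f,shift(P),shift(f))
E
```

```text
[513.87344116 346.93427626 225.        ] [511.86515615 355.42376265 130.        ] [0.7, -0.4, 47.7, 0.0] [9.4, -0.8, 142.7, 0.0]
```

Request:
step_arm([
  {"tx": 0, "ty": 0, "tz": 20, "roll": 0},
  {"tx": 0, "ty": 0, "tz": 40, "roll": 0},
  {"tx": 0, "ty": 0, "tz": 55, "roll": 0},
  {"tx": 0, "ty": 0, "tz": 70, "roll": 0},
  {"tx": 0, "ty": 0, "tz": 82, "roll": 0},
  {"tx": 0, "ty": 0, "tz": 92, "roll": 0},
  {"tx": 0, "ty": 0, "tz": 100, "roll": 0},
  {"tx": 0, "ty": 0, "tz": 104, "roll": 0},
  {"tx": 0, "ty": 0, "tz": 104, "roll": 0},
])

```text
t: 12.9
eef_pos: [514.1, 347.1, 168.6]
tcp_rot: [-3.141, 0.0, 1.743]
ft_force: [0.3, 0.7, 0.1]
opening: 0.545
grip_force: 0.0
```

Request:
step_arm([
  {"tx": 0, "ty": 0, "tz": 0, "roll": 0},
  {"tx": 0, "ty": 0, "tz": 0, "roll": 0},
  {"tx": 0, "ty": 0, "tz": 0, "roll": 0},
  {"tx": 0, "ty": 0, "tz": 0, "roll": 0},
  {"tx": 0, "ty": 0, "tz": 0, "roll": 0},
  {"tx": 0, "ty": 0, "tz": 0, "roll": 0},
  {"tx": 0, "ty": 0, "tz": 0, "roll": 0},
  {"tx": 0, "ty": 0, "tz": 0, "roll": 0},
], grip=12)

```text
t: 13.57
eef_pos: [514.2, 347.7, 169.4]
tcp_rot: [3.141, -0.0, 1.744]
ft_force: [-0.3, -0.1, 2.8]
opening: 0.254
grip_force: 30.0
```

Opening 24 mm at 30 N: the red handle is held across its 24 mm side. Draw it up and turn to the board's yaw.

Request:
step_arm([
  {"tx": 0, "ty": 0, "tz": -8, "roll": 0},
  {"tx": 0, "ty": 0, "tz": -20, "roll": 0},
  {"tx": 0, "ty": 0, "tz": -35, "roll": 0},
  {"tx": 0, "ty": 0, "tz": -50, "roll": 0},
  {"tx": 0, "ty": 0, "tz": -65, "roll": 0},
  {"tx": 0, "ty": 0, "tz": -80, "roll": 0},
  {"tx": 0, "ty": 0, "tz": -95, "roll": 0},
  {"tx": 0, "ty": 0, "tz": -110, "roll": 0},
  {"tx": 0, "ty": 0, "tz": -125, "roll": 0},
  {"tx": 0, "ty": 0, "tz": -135, "roll": 0},
  {"tx": 0, "ty": 0, "tz": -140, "roll": 0},
  {"tx": 0, "ty": 0, "tz": -140, "roll": 0},
])

```text
t: 14.57
eef_pos: [514.3, 347.7, 310.1]
tcp_rot: [3.14, -0.0, 1.744]
ft_force: [0.2, -0.1, -0.6]
opening: 0.251
grip_force: 30.0
```

```bash
python3 - <<'E'
from k import *
s=env.state();print(s["eef_pos"],s["grip_force"],s["ft_force"],shift((431,104.7,310),97.4))
c,m=red("scene",(330,80,520,330))
n,l,st,ce=cv2.connectedComponentsWithStats(m.astype(np.uint8));print([st[i].tolist() for i in range(1,n) if st[i,4]>20])
for z in (225+140,130+140,22+140): print(proj(c,np.array([514,347,z])).round())
E
```

```text
[514.29085075 347.65180112 310.12634156] 29.95613604784012 [ 0.16556078 -0.14356888 -0.64858206] [-225.0, -123.9, -0.2, 0.044]
[[465, 192, 23, 31, 326]]
[486. 183.]
[469. 218.]
[453. 253.]
```

Request:
step_arm([
  {"tx": -10, "ty": -6, "tz": 0, "roll": 0.01},
  {"tx": -28, "ty": -16, "tz": 0, "roll": 0.02},
  {"tx": -50, "ty": -28, "tz": 0, "roll": 0.03},
  {"tx": -75, "ty": -42, "tz": 0, "roll": 0.04},
  {"tx": -100, "ty": -56, "tz": 0, "roll": 0.044},
  {"tx": -125, "ty": -70, "tz": 0, "roll": 0.044},
  {"tx": -150, "ty": -84, "tz": 0, "roll": 0.044},
  {"tx": -175, "ty": -97, "tz": 0, "roll": 0.044},
  {"tx": -200, "ty": -110, "tz": 0, "roll": 0.044},
  {"tx": -217, "ty": -119, "tz": 0, "roll": 0.044},
  {"tx": -225, "ty": -124, "tz": 0, "roll": 0.044},
  {"tx": -225, "ty": -124, "tz": 0, "roll": 0.044},
])

```text
t: 15.62
eef_pos: [429.8, 103.2, 308.9]
tcp_rot: [-3.141, 0.0, 1.697]
ft_force: [0.9, -0.7, -1.7]
opening: 0.25
grip_force: 30.0
```

Request:
step_arm([
  {"tx": 0, "ty": 0, "tz": 10, "roll": 0},
  {"tx": 0, "ty": 0, "tz": 28, "roll": 0},
  {"tx": 0, "ty": 0, "tz": 48, "roll": 0},
  {"tx": 0, "ty": 0, "tz": 68, "roll": 0},
  {"tx": 0, "ty": 0, "tz": 88, "roll": 0},
  {"tx": 0, "ty": 0, "tz": 106, "roll": 0},
  {"tx": 0, "ty": 0, "tz": 120, "roll": 0},
  {"tx": 0, "ty": 0, "tz": 130, "roll": 0},
  {"tx": 0, "ty": 0, "tz": 135, "roll": 0},
  {"tx": 0, "ty": 0, "tz": 137, "roll": 0},
  {"tx": 0, "ty": 0, "tz": 138, "roll": 0},
  {"tx": 0, "ty": 0, "tz": 138, "roll": 0},
])

```text
t: 16.62
eef_pos: [431.0, 104.9, 171.3]
tcp_rot: [3.141, -0.0, 1.7]
ft_force: [0.3, 0.4, 0.2]
opening: 0.248
grip_force: 30.0
```

Request:
step_arm([
  {"tx": 0, "ty": 0, "tz": 1, "roll": 0},
  {"tx": 0, "ty": 0, "tz": 2, "roll": 0},
  {"tx": 0, "ty": 0, "tz": 3, "roll": 0},
  {"tx": 0, "ty": 0, "tz": 4, "roll": 0},
  {"tx": 0, "ty": 0, "tz": 4, "roll": 0},
  {"tx": 0, "ty": 0, "tz": 4, "roll": 0},
])

```text
t: 17.12
eef_pos: [430.9, 104.6, 167.3]
tcp_rot: [3.141, -0.0, 1.7]
ft_force: [0.9, -0.3, 0.8]
opening: 0.252
grip_force: 30.0
```

Request:
step_arm([
  {"tx": 0, "ty": 0, "tz": 1, "roll": 0},
  {"tx": 0, "ty": 0, "tz": 1.5, "roll": 0},
  {"tx": 0, "ty": 0, "tz": 1.5, "roll": 0},
  {"tx": 0, "ty": 0, "tz": 1.5, "roll": 0},
])

```text
t: 17.45
eef_pos: [431.5, 104.6, 167.0]
tcp_rot: [3.139, 0.0, 1.7]
ft_force: [-1.2, -0.1, 18.0]
opening: 0.252
grip_force: 30.1
```

Contact at 18 N. Start the arc: move along −tool x while lowering, letting the knife pivot in the pads about its tip.

Request:
step_arm([
  {"tx": -5, "ty": 0, "tz": 0, "roll": 0},
  {"tx": -10, "ty": 0, "tz": 0.2, "roll": 0},
  {"tx": -15, "ty": 0, "tz": 0.5, "roll": 0},
  {"tx": -20, "ty": 0, "tz": 1, "roll": 0},
  {"tx": -25, "ty": 0, "tz": 1.6, "roll": 0},
  {"tx": -30, "ty": 0, "tz": 2.4, "roll": 0},
  {"tx": -35, "ty": 0, "tz": 3.2, "roll": 0},
  {"tx": -40, "ty": 0, "tz": 4.2, "roll": 0},
  {"tx": -40, "ty": 0, "tz": 4.2, "roll": 0},
])

```text
t: 18.2
eef_pos: [436.2, 64.3, 161.9]
tcp_rot: [3.141, 0.0, 1.699]
ft_force: [-1.0, -1.4, 8.2]
opening: 0.251
grip_force: 30.0
```

```bash
cat >> k.py <<'E'
def axis():
    "image fit of the red handle in the scene view against where its plane over the board is"
    c,m=red("scene",(300,90,440,290));
    n,l,st,ce=cv2.connectedComponentsWithStats(m.astype(np.uint8));i=1+np.argmax(st[1:,4])
    ys,xs=np.nonzero(l==i);P=np.c_[xs,ys].astype(np.float32)
    # cast onto the vertical plane through the TCP along tool x
    s=env.state();y=s["tcp_rot"][2];ax=np.array([np.cos(y),np.sin(y),0]);nn=np.array([-np.sin(y),np.cos(y),0]);p0=s["eef_pos"]-12*nn*np.sign(nn[0])*-1
    Q=[]
    for u,v in P:
        o,d=ray(c,u,v);q=o+d*((p0-o)@nn)/(d@nn)-s["eef_pos"];Q.append((q@ax,q[2]))
    Q=np.array(Q,np.float32);r=cv2.minAreaRect(Q);return st[i].tolist(),r,Q.min(0),Q.max(0)
E
python3 -c "
from k import *
print(axis())"
```

```text
([341, 190, 11, 22, 154], ((13.774258613586426, 2.103973388671875), (23.599464416503906, 70.71665954589844), 10.74724006652832), array([ -2.7883933, -34.65685  ], dtype=float32), array([28.474752, 38.482788], dtype=float32))
```

The knife tilts about 11° as planned, with 8 N on the tip. Continue.

Request:
step_arm([
  {"tx": -7, "ty": 0, "tz": 1.7, "roll": 0},
  {"tx": -14, "ty": 0, "tz": 3.6, "roll": 0},
  {"tx": -20, "ty": 0, "tz": 5.4, "roll": 0},
  {"tx": -25, "ty": 0, "tz": 7.2, "roll": 0},
  {"tx": -30, "ty": 0, "tz": 9.1, "roll": 0},
  {"tx": -35, "ty": 0, "tz": 11.2, "roll": 0},
  {"tx": -40, "ty": 0, "tz": 13.4, "roll": 0},
  {"tx": -45, "ty": 0, "tz": 15.8, "roll": 0},
  {"tx": -50, "ty": 0, "tz": 18.4, "roll": 0},
  {"tx": -50, "ty": 0, "tz": 18.4, "roll": 0},
])

```text
t: 19.08
eef_pos: [442.6, 14.4, 143.2]
tcp_rot: [3.141, 0.001, 1.7]
ft_force: [-0.6, -2.4, 7.4]
opening: 0.252
grip_force: 30.0
```

```bash
python3 -c "
from k import *
print(axis())"
```

```text
([325, 193, 16, 20, 131], ((30.032390594482422, 6.201360702514648), (27.0714168548584, 63.67350769042969), 27.498889923095703), array([  8.702813, -27.285383], dtype=float32), array([50.786148, 34.607628], dtype=float32))
```

Request:
step_arm([
  {"tx": -6, "ty": 0, "tz": 3.4, "roll": 0},
  {"tx": -12, "ty": 0, "tz": 7, "roll": 0},
  {"tx": -18, "ty": 0, "tz": 11, "roll": 0},
  {"tx": -24, "ty": 0, "tz": 15.3, "roll": 0},
  {"tx": -30, "ty": 0, "tz": 20, "roll": 0},
  {"tx": -35, "ty": 0, "tz": 24.2, "roll": 0},
  {"tx": -40, "ty": 0, "tz": 28.7, "roll": 0},
  {"tx": -45, "ty": 0, "tz": 33.5, "roll": 0},
  {"tx": -50, "ty": 0, "tz": 38.8, "roll": 0},
  {"tx": -55, "ty": 0, "tz": 44.5, "roll": 0},
  {"tx": -60, "ty": 0, "tz": 50.7, "roll": 0},
  {"tx": -60, "ty": 0, "tz": 50.7, "roll": 0},
])

```text
t: 20.13
eef_pos: [449.9, -44.8, 91.2]
tcp_rot: [-3.141, -0.0, 1.699]
ft_force: [0.8, -1.8, 1.4]
opening: 0.252
grip_force: 30.0
```

```bash
python3 -c "
from k import *
print(axis())"
```

```text
([303, 201, 20, 18, 100], ((39.45000457763672, 18.091285705566406), (16.363309860229492, 68.87835693359375), 53.28479766845703), array([12.827947, -6.38744 ], dtype=float32), array([66.468544, 43.087322], dtype=float32))
```

Request:
step_arm([
  {"tx": -5, "ty": 0, "tz": 6.8, "roll": 0},
  {"tx": -10, "ty": 0, "tz": 14.1, "roll": 0},
  {"tx": -13, "ty": 0, "tz": 19, "roll": 0},
  {"tx": -16, "ty": 0, "tz": 24.2, "roll": 0},
  {"tx": -18, "ty": 0, "tz": 28, "roll": 0},
  {"tx": -20, "ty": 0, "tz": 32, "roll": 0},
  {"tx": -23, "ty": 0, "tz": 38.4, "roll": 0},
  {"tx": -25, "ty": 0, "tz": 43, "roll": 0},
  {"tx": -28, "ty": 0, "tz": 50.5, "roll": 0},
  {"tx": -30, "ty": 0, "tz": 56, "roll": 0},
  {"tx": -33, "ty": 0, "tz": 66, "roll": 0},
  {"tx": -33, "ty": 0, "tz": 66, "roll": 0},
])

```text
t: 21.18
eef_pos: [453.8, -77.1, 24.8]
tcp_rot: [-3.14, -0.001, 1.699]
ft_force: [0.4, -0.5, 0.5]
opening: 0.249
grip_force: 30.0
```

```bash
python3 -c "
from k import *
print(axis())"
```

```text
([300, 218, 15, 8, 35], ((59.78718948364258, 35.109615325927734), (8.376086235046387, 43.24652099609375), 72.50325012207031), array([39.94631 , 26.814775], dtype=float32), array([80.352585, 44.877243], dtype=float32))
```

Request:
step_arm([
  {"tx": -1, "ty": 0, "tz": 4, "roll": 0},
  {"tx": -2, "ty": 0, "tz": 8, "roll": 0},
  {"tx": -3, "ty": 0, "tz": 12, "roll": 0},
  {"tx": -4, "ty": 0, "tz": 16, "roll": 0},
  {"tx": -4, "ty": 0, "tz": 19, "roll": 0},
  {"tx": -5, "ty": 0, "tz": 22, "roll": 0},
  {"tx": -5, "ty": 0, "tz": 24, "roll": 0},
  {"tx": -5, "ty": 0, "tz": 24, "roll": 0},
])

```text
t: 21.9
eef_pos: [454.8, -81.8, 1.9]
tcp_rot: [-3.141, -0.0, 1.7]
ft_force: [-0.5, -0.9, 0.7]
opening: 0.25
grip_force: 30.0
```

```bash
python3 -c "
from k import *
print(axis())"
```

```text
([300, 223, 14, 6, 27], ((64.3252182006836, 42.47129821777344), (7.536082744598389, 38.573814392089844), 77.36094665527344), array([45.919304, 37.16856 ], dtype=float32), array([83.455925, 48.535973], dtype=float32))
```

Request:
step_arm([
  {"tx": 0, "ty": 0, "tz": 1.5, "roll": 0},
  {"tx": 0, "ty": 0, "tz": 3, "roll": 0},
  {"tx": 0, "ty": 0, "tz": 4, "roll": 0},
  {"tx": 0, "ty": 0, "tz": 5, "roll": 0},
  {"tx": 0, "ty": 0, "tz": 5, "roll": 0},
])

```text
t: 22.37
eef_pos: [454.9, -81.8, -2.8]
tcp_rot: [3.142, -0.0, 1.7]
ft_force: [0.1, -1.0, 0.3]
opening: 0.25
grip_force: 30.0
```

Request:
step_arm([
  {"tx": 0, "ty": 0, "tz": 1, "roll": 0},
  {"tx": 0, "ty": 0, "tz": 2, "roll": 0},
  {"tx": 0, "ty": 0, "tz": 3, "roll": 0},
  {"tx": 0, "ty": 0, "tz": 4, "roll": 0},
  {"tx": 0, "ty": 0, "tz": 4, "roll": 0},
])

```text
t: 22.78
eef_pos: [454.8, -81.8, -6.9]
tcp_rot: [-3.141, -0.0, 1.7]
ft_force: [-0.2, -1.3, 0.9]
opening: 0.251
grip_force: 30.0
```

Near flat and no contact force beyond the blade, so open here.

Request:
step_arm([
  {"tx": 0, "ty": 0, "tz": 0, "roll": 0},
  {"tx": 0, "ty": 0, "tz": 0, "roll": 0},
  {"tx": 0, "ty": 0, "tz": 0, "roll": 0},
  {"tx": 0, "ty": 0, "tz": 0, "roll": 0},
  {"tx": 0, "ty": 0, "tz": 0, "roll": 0},
  {"tx": 0, "ty": 0, "tz": 0, "roll": 0},
  {"tx": 0, "ty": 0, "tz": 0, "roll": 0},
  {"tx": 0, "ty": 0, "tz": 0, "roll": 0},
], grip=46)

```text
t: 23.45
eef_pos: [454.9, -81.8, -6.7]
tcp_rot: [3.142, -0.0, 1.7]
ft_force: [0.3, 0.3, 0.8]
opening: 0.482
grip_force: 0.0
```

Request:
step_arm([
  {"tx": 0, "ty": 0, "tz": -10, "roll": 0},
  {"tx": 0, "ty": 0, "tz": -35, "roll": 0},
  {"tx": 0, "ty": 0, "tz": -70, "roll": 0},
  {"tx": 0, "ty": 0, "tz": -110, "roll": 0},
  {"tx": 0, "ty": 0, "tz": -150, "roll": 0},
  {"tx": 0, "ty": 0, "tz": -190, "roll": 0},
  {"tx": 0, "ty": 0, "tz": -230, "roll": 0},
  {"tx": 0, "ty": 0, "tz": -270, "roll": 0},
  {"tx": 0, "ty": 0, "tz": -290, "roll": 0},
  {"tx": 0, "ty": 0, "tz": -290, "roll": 0},
])

```text
t: 24.28
eef_pos: [456.2, -82.2, 287.8]
tcp_rot: [3.135, 0.003, 1.7]
ft_force: [0.0, -0.2, -0.0]
opening: 0.484
grip_force: 0.0
```

```bash
python3 - <<'E'
from k import *
c=optics.read_camera("scene");w=optics.read_camera("wrist");t=optics.read_camera("top")
R=lambda i:cv2.resize(i,(400,300))
cv2.imwrite("pics/last.png",np.vstack([np.hstack([R(c["pixels"][150:330,180:420]),R(c["pixels"])]),np.hstack([R(w["pixels"]),R(t["pixels"][100:310,110:390])])]))
im=w["pixels"];b,g,r=[im[...,i].astype(int) for i in range(3)]
m=(r>60)&(r>2.2*g)&(r>2.2*b);q=rect(w,m,30,True);print(q[0],q[1])
E
```

```text
((449.9625244140625, -42.980934143066406), (20.069772720336914, 92.7947769165039), 7.388847827911377) [269, 120, 15, 66, 901]
```

View pics/last.png

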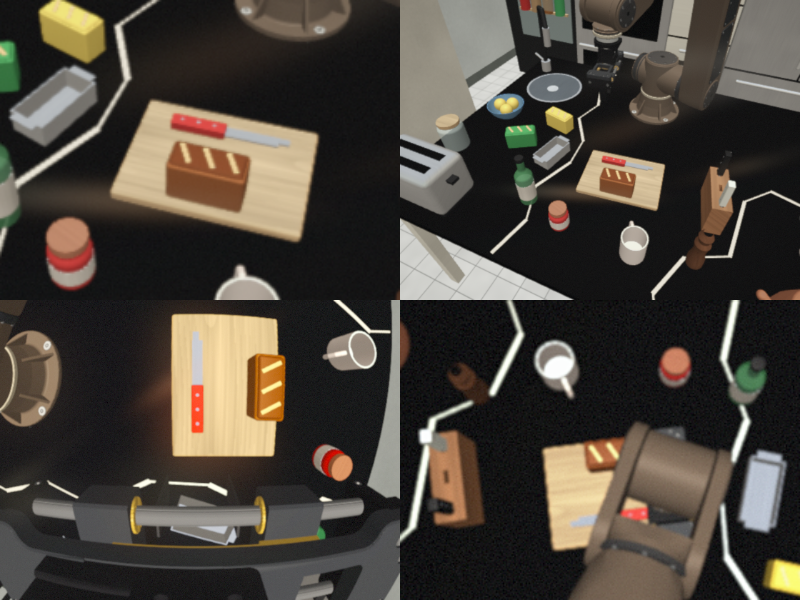

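The last picture shows the loaf upright on the board at (265,388) in the wrist view, with the red knife flat beside it from (197,432) to (197,332). Both are wholly on the board, and the tin and the other things are in place. Hand in.

```bash
python3 -c "
from cell import env
print(env.job_done())"
```

```text
the job is handed in; nothing more can be done
None
```

The job is handed in at about 24 s on the robot's clock: the last pictures show the loaf upright and the red knife flat beside it, both wholly on the board, with the tin and everything else still in place; no verdict came back.

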